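# Sort the tool parts into the assembly bins

### The job

Sort the five loose parts on the bench into the yellow bins whose plates show them: both collars, both trigger levers and the steel ball. The ball must first be pushed along the curved track, round the bend and down into the seat at its exit gap, and only then be lifted out. Leave all parts lying still inside their bins, and do not knock over or shove aside the little oil bottle.

Things in the scene. Friction and masses are not known exactly. Their poses are not given: they have to be found in the camera images.
- ball: Solid steel ball, 40 mm across, about 0.26 kg, free to roll, at the start in the straight leg of the track. Origin: the ball's centre (it turns as it rolls).
- collar1: Loose dark steel shaft collar lying flat: a ring, outside 46 mm, hole 24 mm, 16 mm high. Origin: centre of its underside, z up. The two collars are alike.
- collar2: Loose dark steel shaft collar lying flat: a ring, outside 46 mm, hole 24 mm, 16 mm high. Origin: centre of its underside, z up. The two collars are alike.
- lever1: Loose dark steel trigger lever lying flat: a bar 70 mm long (its y), 16 mm wide (its x), 14 mm high, with a round boss 22 mm across and 18 mm high centred 24 mm from the middle towards its +y end. Origin: centre of the bar's underside, z up. Grasp it by the 16 mm width at the middle. The two levers are alike.
- lever2: Loose dark steel trigger lever lying flat: a bar 70 mm long (its y), 16 mm wide (its x), 14 mm high, with a round boss 22 mm across and 18 mm high centred 24 mm from the middle towards its +y end. Origin: centre of the bar's underside, z up. Grasp it by the 16 mm width at the middle. The two levers are alike.
- bin_ball: Fixed yellow open bin for the ball: 140 (x) x 130 (y) x 45 mm high, walls and floor 4 mm. Origin: centre of its underside. A white plate (its x 70 to 120 mm) along the +x rim, at rim height, on the side away from the robot, shows what goes in: a black solid disc 40 mm across. The three bins differ only in these plates.
- bin_collar: Fixed yellow open bin for the collars: 140 (x) x 130 (y) x 45 mm high, walls and floor 4 mm. Origin: centre of its underside. A white plate (its x 70 to 120 mm) along the +x rim, at rim height, on the side away from the robot, shows what goes in: a black ring 44 mm across. The three bins differ only in these plates.
- bin_lever: Fixed yellow open bin for the levers: 140 (x) x 130 (y) x 45 mm high, walls and floor 4 mm. Origin: centre of its underside. A white plate (its x 70 to 120 mm) along the +x rim, at rim height, on the side away from the robot, shows what goes in: a black bar 70 mm long with a round boss. The three bins differ only in these plates.
- track: Fixed slick J-shaped ball track, black walls, white floor. Origin on the bench mid-footprint; mm in its frame: floor z 6, walls to z 38, 44 apart. Centre line: y -50 along +x (end x -104; ball starts at x -42 to -8), from x -10 left round (-10,20), radius 70, to (60,20), then +y to the seat at (60,50), 4 deep. Walls end at y 28: fingers fit at the ball's -x and +x sides. End stop y 76, z 22.
- oil: Small white oil bottle with red cap, loose, standing upright: 30 mm across, 65 mm high. Not part of the job, to be left standing where it is. Origin: centre of its underside, z up.
Not all that is in view belongs to the job. What is shaped like the collar1 but orange or white is not meant.

How it is judged:
By the outcome, as a careful person would: the job done as asked, in the order asked, and still so for the second after the job is handed in, with the robot touching nothing.
It also fails if it takes over 144 s, if anything falls off the work surface, if the arm or the gripper's body presses on something with over 40 N, if the wrist force passes 120 N, or if a joint passes its speed limit or range.

### The arm

A 7-joint arm with a two-finger parallel gripper is mounted at the origin on the work surface. World frame = base frame: x ahead of the robot, y to its left, z up, the work surface at z = 0. Lengths are in mm, angles in rad, forces in N, time in s.
With the tool pointing down it reaches from about 400 to 875 mm from the base axis. Payload 4.4 kg.
Tool frame: the origin (TCP) lies midway between the tips of the shut fingers; the grasp point (between the pads) lies 19 mm behind it (ctrl.grip_point_offset is the distance from the TCP to the grasp point, in mm); z points along the fingers, x is the direction in which the jaws open and shut, and the axes are right-handed (so a half turn about z gives the same grasp; the last joint's range is limited). The gripper opens to 85 mm and grips with 20 to 120 N. Pads are 22 mm wide; open, the fingers measure 114 mm over their backs; the gripper's body (76 mm by 85 mm) begins 54 mm behind the grasp point. The pads swing forward as they close: fully open they stand 13 mm farther back than shut.
Start: joints at [1.063, 0.628, 0.038, 1.517, -0.027, 0.996, -0.02], TCP at [277.947, -587.591, 231.313] pointing down, gripper open.
Joint ranges: [-3.06, 3.06], [-0.37, 2.12], [-1.25, 1.32], [0.18, 2.47], [-1.1, 4.24], [0.23, 1.98], [-2.94, 2.94]. Speed limits (rad/s): [2.57, 2.57, 3.14, 3.14, 3.14, 3.14, 3.14].

### API

Orientations are given as [roll, pitch, yaw] about the fixed x, y, z axes, in that order (R = Rz(yaw) Ry(pitch) Rx(roll)).
In Python, from cell import ctrl, viewer gives the robot as it stands.
- The arm moves only by the tool apply_moves, never from a script. Its argument "series" is a list that holds one entry, the list of rows, each a list of 6 numbers: the shift along the tool's x, y, z normalised to -1 to 1, where 1 is 50 mm, then the turn, a rotation vector about the tool's x, y, z normalised to -1 to 1, where 1 is 6 degrees. In form: [[[tx, ty, tz, rx, ry, rz], ...]]. A call has exactly 5 rows; each row shifts and turns the commanded pose from where the row before left it, along the tool's axes as they then stand; what a row does not reach is not made up. A row lasts 1/8 s, in which the tool goes at most 62.5 mm and 10.7 degrees, less where a joint would pass 70% of its speed; a pose out of reach is approached as far as the arm can. A call with a number of a shift or a turn outside -1 to 1 is refused whole. A call with a gripper value outside its range is refused whole. "claw" is the gripper command: -1 is shut, 1 is fully open, values between are in proportion, set as the call begins (left out, the last holds). The fingers move at their own pace and stop on an object; the grip force is fixed at half the most. Time passes only in rows, so rows that do not move let the fingers close, or fill a call up. It gives the time, the measured TCP pose, the force and the opening at its end, in the units of the state.
- ctrl.read_state(): the state, without advancing time (a new reading comes with each control period).
- viewer.get_image(name): name is "scene" or "top" or "wrist"; returns the picture (480x640x3 uint8, blue, green, red); there is no depth.
- viewer.camera_info(name): a dict with "K" (3x3 intrinsics, pixels), "distortion" ([k1, k2, p1, p2, k3] as OpenCV has them; the pictures are not rectified), "R" (3x3) and "t" (3): a world point X has camera coordinates R X + t. Camera axes: x right, y down, z forward; pixel columns grow to the right and rows downward; lengths in mm; the calibration is good to about 2 mm. A picture is of the moment at which its call begins: read the wrist's pose just before it. camera_info takes no time and is no camera call; for the wrist camera it gives the pose at the moment of the call.
- ctrl.finish_job(): hands the job in, once; it reports no verdict.
Trained networks look in the newest picture that a camera, given by its name, has taken for a name from the list of things; names that differ only in an ending like _2 or _b are one class to them, and where a whole thing is asked for, a point or a joint stands for the part that bears it (a point fixed in the world has none). Each returns a list of dicts, best first, with "score" (0 to 1); they miss things now and then, are a little off and sometimes report something else, mostly with a low value. They report only what shows in the picture. A call takes as long as a camera call. They do not tell look-alikes from the thing itself.
- viewer.find_in(camera, label): "location" ([column, row] as shares, 0 to 1, of the picture: columns of its width, rows of its height, amid what is visible of it).
The state is a dict: "clock": time; "qpos": joint angles; "qd": joint speeds; "tau": joint torques, N m; "eef_pos": TCP position; "tool_rot": TCP orientation; "force": force on the tool from outside, world axes, zero at the start; "torque": the same for the moment, N m; "width": finger opening in mm.
Only numpy, scipy, OpenCV 4.12 (cv2) and the standard library are available. Lean on these libraries where they do the work, as an engineer would, in place of code of your own. Each camera call takes 0.05 s, during which the arm holds its last target. There are 200 camera calls.

## Working session

There is one attempt and no reset: what is moved stays moved. The work goes in short steps, Python scripts to look and compute and a tool call to move; the robot and the scene stay as the last step left them, time stands still between calls to the robot, and variables do not carry over. Pictures are saved under pics/ and viewed, about 12 in all and at most 16, crops included, and the job is handed in when it is done.

Besides the shell and the picture viewer there is one more tool, called in YAML: its name, and indented under it one key for each argument. apply_moves: Moves the arm, as the interface text tells. Scaled input: -1 to 1 covers 50 mm each way for a shift and 6 degrees each way for a turn. Its arguments: {"type":"object","properties":{"series":{"type":"array","items":{"type":"array","items":{"type":"array","items":{"type":"number"}}}},"claw":{"type":"number"}},"required":["series"]}

```bash
ls; mkdir -p pics
python3 - <<'E'
from cell import ctrl, viewer
import cv2
s=ctrl.read_state(); print({k:s[k] for k in('clock','eef_pos','tool_rot','force','width')})
for n in('scene','top'):
    cv2.imwrite(f'pics/{n}0.png',viewer.get_image(n))
    i=viewer.camera_info(n); print(n,i)
    for l in('ball','collar1','lever1','bin_ball','bin_collar','bin_lever','track','oil'):
        print(l,[(round(d['score'],2),round(d['location'][0]*640),round(d['location'][1]*480)) for d in viewer.find_in(n,l)])
E
```

```text
pics
{'clock': 0.0, 'eef_pos': array([ 277.69168593, -587.00848758,  230.37721642]), 'tool_rot': array([ 3.14158661e+00,  1.91484693e-03, -1.12896451e+00]), 'force': array([-0.70527617,  0.2358371 ,  0.32349797]), 'width': 85.40013612457972}
scene {'K': array([[518.24542526,   0.        , 319.74768621],
       [  0.        , 518.24542526, 229.88577721],
       [  0.        ,   0.        ,   1.        ]]), 'distortion': array([-0.14038078,  0.        ,  0.        ,  0.        ,  0.        ]), 'R': array([[-0.08285238,  0.99636512,  0.01979955],
       [ 0.73100365,  0.07426578, -0.67832018],
       [-0.677325  , -0.0417269 , -0.73449964]]), 't': array([  47.17997359, -328.62421719, 1572.40932222])}
ball [(0.52, 161, 222)]
collar1 [(0.75, 292, 222), (0.69, 222, 200), (0.55, 216, 218), (0.53, 348, 230), (0.52, 252, 210)]
lever1 [(0.53, 348, 228), (0.47, 398, 221)]
bin_ball [(0.85, 472, 265)]
bin_collar [(0.62, 266, 275)]
bin_lever [(0.59, 375, 287)]
track [(0.67, 170, 247)]
oil [(0.59, 326, 237)]
top {'K': array([[624.49651468,   0.        , 318.61368424],
       [  0.        , 624.49651468, 242.86981326],
       [  0.        ,   0.        ,   1.        ]]), 'distortion': array([0.04980081, 0.        , 0.        , 0.        , 0.        ]), 'R': array([[-2.15004746e-02, -9.99766786e-01, -2.02583633e-03],
       [-9.97873056e-01,  2.15843873e-02, -6.15099844e-02],
       [ 6.15393658e-02,  6.99033634e-04, -9.98104412e-01]]), 't': array([   9.56999581,  500.85923599, 1102.08498422])}
ball [(0.66, 545, 246)]
collar1 [(0.92, 414, 287), (0.86, 466, 309), (0.72, 354, 270), (0.66, 475, 271), (0.58, 121, 219), (0.53, 288, 279)]
lever1 [(0.7, 220, 301), (0.54, 290, 277)]
bin_ball [(0.75, 250, 168), (0.6, 122, 216)]
bin_collar [(0.91, 386, 170)]
bin_lever [(0.96, 252, 170)]
track [(0.96, 528, 221)]
oil [(0.73, 313, 245)]
```

View pics/top0.png

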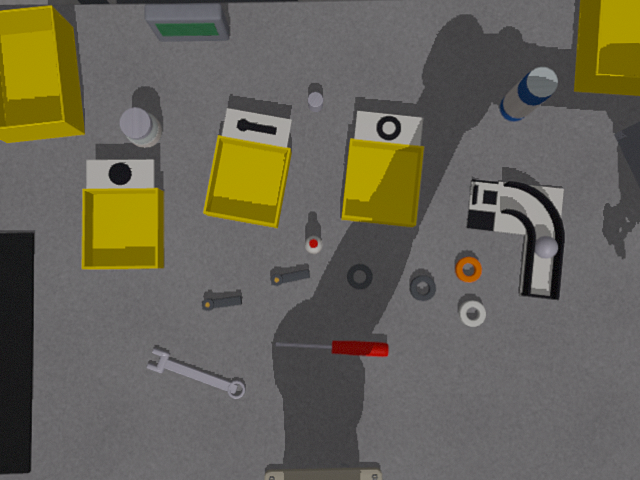

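View pics/scene0.png

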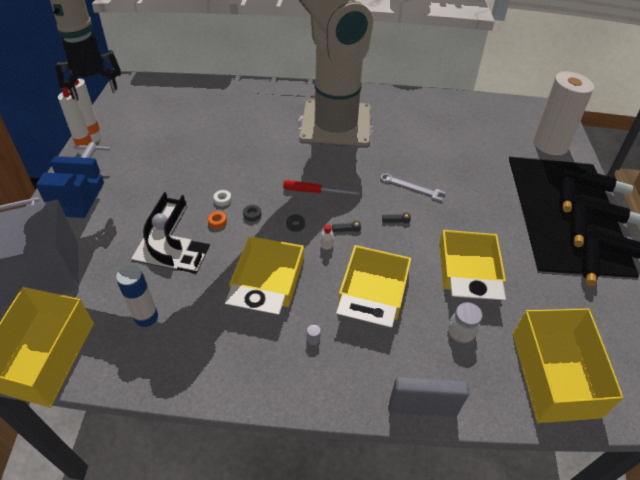

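Top view: dark collars at (422,287) and (360,276), levers at (290,275) and (222,300), and oil at (313,243). The bins are lever (247,180), collar (384,182) and ball (122,228). The track is at the right with the ball at (545,246). Orange and white rings are decoys.

```bash
cat > h.py <<'E'
from cell import ctrl, viewer
import numpy as np, cv2
from scipy.spatial.transform import Rotation as Ro
def ray(i,uv):
    p=cv2.undistortPoints(np.array([[uv]],float),i['K'],np.array(i['distortion']))[0,0]
    R=np.array(i['R']);return -R.T@np.array(i['t']), R.T@np.array([p[0],p[1],1.])
def onz(i,uv,z):
    c,d=ray(i,uv); return (c+d*(z-c[2])/d[2])
def two(i1,u1,i2,u2):
    (c,d),(e,f)=ray(i1,u1),ray(i2,u2); d=d/np.linalg.norm(d); f=f/np.linalg.norm(f)
    s=np.linalg.lstsq(np.c_[d,-f],e-c,rcond=None)[0]; a,b=c+d*s[0],e+f*s[1]
    return (a+b)/2,np.linalg.norm(a-b)
def proj(i,X):
    return cv2.projectPoints(np.atleast_2d(np.array(X,float)),cv2.Rodrigues(np.array(i['R']))[0],np.array(i['t'],float),i['K'],np.array(i['distortion']))[0][:,0]
def pose():
    s=ctrl.read_state(); print('t',round(s['clock'],2),'tcp',np.round(s['eef_pos'],1),'rpy',np.round(np.degrees(s['tool_rot']),1),'F',np.round(s['force'],1),'w',round(s['width'],1),'q7',round(s['qpos'][6],2)); return s
def plan(wps,start=None):
    """wps: list of (x,y,z,yawdeg) ; prints rows in tool units, straight segments"""
    if start is None:
        s=ctrl.read_state(); p=np.array(s['eef_pos']); R=Ro.from_euler('xyz',s['tool_rot'])
    else: p=np.array(start[:3],float); R=Ro.from_euler('xyz',[np.pi,0,np.radians(start[3])])
    for w in wps:
        q=np.array(w[:3],float); cur=R.as_euler('xyz')[2]
        yaw=np.radians(w[3]) if len(w)>3 else cur
        G=Ro.from_euler('xyz',[np.pi,0,yaw]); rv=(R.inv()*G).as_rotvec()
        n=max(1,int(np.ceil(max(np.linalg.norm(q-p)/(w[4] if len(w)>4 else 48),np.degrees(np.linalg.norm(rv))/5.9)-1e-6)))
        rows=[]
        for k in range(n):
            d=R.inv().apply((q-p)/n)/50; r=np.degrees(rv/n)/6
            rows.append(np.round(np.r_[d,r],3).tolist()); R=R*Ro.from_rotvec(rv/n)
        p=q; print(w,n,'rows:',str(rows).replace(' ',''))
E
python3 - <<'E'
from h import *
T,S=viewer.camera_info('top'),viewer.camera_info('scene')
for n,a,b in [('collarA',(422,287),(252,213)),('collarB',(360,276),(296,223)),('lever?a',(290,275),(346,227)),('leverb',(222,300),(397,218)),('oiltop',(313,243),(327,229)),('ball',(545,246),(160,222)),
 ('binball cornerBL',(82,269),(443,233)),('BR',(163,268),(499,235)),('TL',(83,189),(446,276)),
 ('lever BL',(205,214),(353,249)),('BR',(276,226),(410,259)),('collar BL',(341,219),(246,240)),('BR',(417,226),(304,247))]:
    X,e=two(T,a,S,b); print(n,np.round(X),round(e,1), np.round(onz(T,a,10)[:2]))
for n,uv in [('bin_ball plate disc',(120,174)),('lever plate',(257,127)),('collar plate',(389,128))]: print(n,np.round(onz(T,uv,45)))
for n,uv in [('base TL',(471,178)),('TR',(563,186)),('leg endL',(523,296)),('leg endR',(557,299)),('seat',(489,197))]: print(n,np.round(onz(T,uv,6)), np.round(onz(T,uv,38)))
w=viewer.camera_info('wrist'); s=pose()
C=-np.array(w['R']).T@w['t']; Rt=Ro.from_euler('xyz',s['tool_rot'])
print('cam in tool',np.round(Rt.inv().apply(C-s['eef_pos'])),np.round((Rt.inv().as_matrix()@np.array(w['R']).T),2),w['K'][0])
img=viewer.get_image('top'); cv2.imwrite('pics/trk.png',cv2.resize(img[150:330,400:600],None,fx=4,fy=4,interpolation=cv2.INTER_CUBIC)[:600,:800]if 0 else cv2.resize(img[165:315,400:600],(800,600),interpolation=cv2.INTER_CUBIC))
E
```

```text
collarA [ 418. -183.    8.] 2.0 [ 418. -184.]
collarB [440. -72.   7.] 4.8 [440. -74.]
lever?a [445.  52.  11.] 2.3 [445.  51.]
leverb [403. 176.  12.] 5.3 [403. 173.]
oiltop [498.   9.  57.] 1.3 [501.   9.]
ball [ 486. -398.   24.] 2.8 [ 487. -405.]
binball cornerBL [468. 337.  67.] 118.9 [464. 421.]
BR [474. 340.  49.] 141.6 [462. 278.]
TL [601. 332.  73.] 119.8 [607. 420.]
lever BL [558. 129.  82.] 119.0 [558. 202.]
BR [540. 139.  25.] 130.3 [533.  75.]
collar BL [ 551. -103.   69.] 128.2 [543. -42.]
BR [ 529. -106.   38.] 134.6 [ 528. -179.]
bin_ball plate disc [627. 343.  45.]
lever plate [706. 103.  45.]
collar plate [ 699. -129.   45.]
base TL [ 613. -279.    6.] [ 608. -271.   38.]
TR [ 595. -443.    6.] [ 590. -430.   38.]
leg endL [ 399. -364.    6.] [ 400. -353.   38.]
leg endR [ 392. -423.    6.] [ 393. -411.   38.]
seat [ 578. -310.    6.] [ 574. -302.   38.]
t 0.9 tcp [ 277.9 -587.6  231.3] rpy [-180.    -0.   -64.7] F [ 0.4  0.4 -0.2] w 85.2 q7 -0.02
cam in tool [  -0.  -72. -142.] [[ 1.    0.    0.  ]
 [-0.    0.96  0.28]
 [-0.   -0.28  0.96]] [388.25976839   0.         323.37596643]
```

View pics/trk.png

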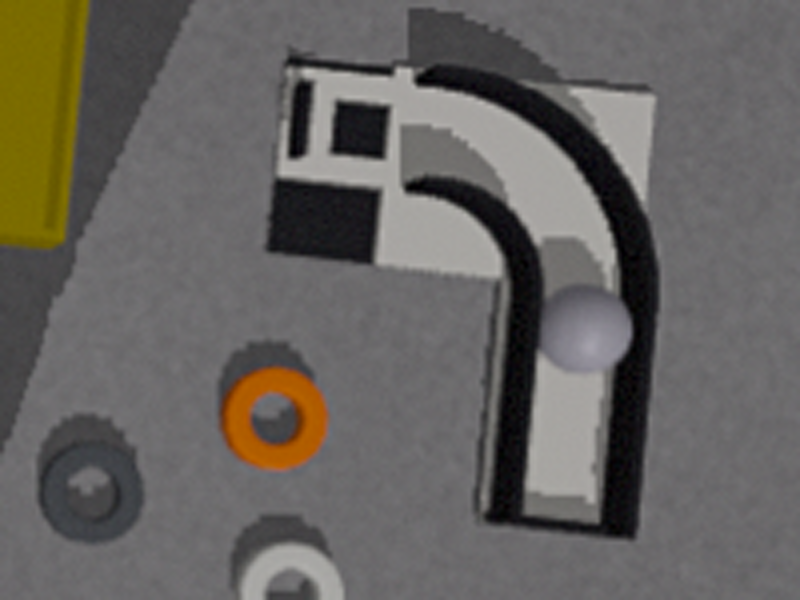

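Run:
```python
from h import *
from scipy.optimize import least_squares
T=viewer.camera_info('top')
L=[((525,521),(-104,-28,38)),((407,192),(38,28,38)),((360,130),(60,50,4)),((300,120),(60,76,22))]
W=np.array([onz(T,(400+a/4,165+b/4),m[2])[:2] for (a,b),m in L]); M=np.array([m[:2] for _,m in L])
def f(p):
    c,s=np.cos(p[2]),np.sin(p[2]); return (M@np.array([[c,s],[-s,c]])+p[:2]-W).ravel()
r=least_squares(f,[500,-350,0]); print(r.x,np.degrees(r.x[2]),np.round(r.fun,1))
c,s=np.cos(r.x[2]),np.sin(r.x[2]); g=lambda x,y:np.round(r.x[:2]+[c*x-s*y,s*x+c*y],1)
for q in[(-42,-50),(-8,-50),(60,50)]: print(q,g(*q))
print('ball in track', np.array([[c,s],[-s,c]])@(np.array(onz(T,(400+586/4,165+329/4),26)[:2])-r.x[:2]))
plan([(418,-250,230,-90),(418,-250,180,-90)])
```

```text
[ 5.08388267e+02 -3.50730592e+02 -1.23473824e-01] -7.074528969946987 [ 1.   1.9  4.6 -4.9 -3.   4.2 -2.6 -1.3]
(-42, -50) [ 460.6 -395.2]
(-8, -50) [ 494.3 -399.4]
(60, 50) [ 574.1 -308.5]
ball in track [-17.99846634 -53.70992697]
(418, -250, 230, -90) 8 rows: [[-0.613,-0.677,0.003,-0.0,-0.0,0.527],[-0.65,-0.642,0.003,-0.0,-0.0,0.527],[-0.684,-0.606,0.003,-0.0,-0.0,0.527],[-0.717,-0.567,0.003,-0.0,-0.0,0.527],[-0.747,-0.526,0.003,-0.0,-0.0,0.527],[-0.775,-0.484,0.003,-0.0,-0.0,0.527],[-0.8,-0.441,0.003,-0.0,-0.0,0.527],[-0.823,-0.396,0.003,-0.0,-0.0,0.527]]
(418, -250, 180, -90) 2 rows: [[0.0,-0.0,0.5,0.0,0.0,0.0],[0.0,-0.0,0.5,0.0,0.0,0.0]]
```

Run:
```python
from h import *
plan([(500,-370,200,-6)])
```

```text
(500, -370, 200, -6) 10 rows: [[-0.204,-0.587,0.063,-0.0,-0.0,-0.978],[-0.142,-0.605,0.063,-0.0,-0.0,-0.978],[-0.08,-0.617,0.063,-0.0,-0.0,-0.978],[-0.016,-0.622,0.063,-0.0,-0.0,-0.978],[0.047,-0.62,0.063,-0.0,-0.0,-0.978],[0.11,-0.612,0.063,-0.0,-0.0,-0.978],[0.172,-0.597,0.063,-0.0,-0.0,-0.978],[0.233,-0.577,0.063,-0.0,-0.0,-0.978],[0.29,-0.55,0.063,-0.0,-0.0,-0.978],[0.345,-0.517,0.063,-0.0,-0.0,-0.978]]
```

apply_moves:
  series:
    - [[-0.2,-0.59,0.06,0,0,-0.98],[-0.14,-0.6,0.06,0,0,-0.98],[-0.08,-0.62,0.06,0,0,-0.98],[-0.02,-0.62,0.06,0,0,-0.98],[0.05,-0.62,0.06,0,0,-0.98]]
  claw: -1

```text
clock: 1.58
eef_pos: [390.4, -477.6, 216.2]
tool_rot: [-3.142, -0.0, -0.61]
force: [0.1, -0.9, 0.5]
width: -0.1
```

apply_moves:
  series:
    - [[0.11,-0.61,0.06,0,0,-0.98],[0.17,-0.6,0.06,0,0,-0.98],[0.23,-0.58,0.06,0,0,-0.98],[0.29,-0.55,0.06,0,0,-0.98],[0.35,-0.52,0.06,0,0,-0.98]]

```text
clock: 2.2
eef_pos: [501.4, -368.2, 201.1]
tool_rot: [3.142, -0.0, -0.096]
force: [-0.6, 0.0, 0.4]
width: 0.3
```

Run:
```python
from h import *
pose(); import json
i=viewer.camera_info('wrist'); img=viewer.get_image('wrist'); pose()
cv2.imwrite('pics/w1.png',img); np.save('w1.npy',i,allow_pickle=True)
```

```text
t 2.2 tcp [ 501.4 -368.2  201.1] rpy [180.   -0.   -5.5] F [-0.6  0.   0.4] w 0.3 q7 0.33
t 2.25 tcp [ 505.6 -363.1  200.8] rpy [-179.8   -0.2   -5. ] F [2.7 2.9 0.6] w -0.0 q7 0.33
```

View pics/w1.png

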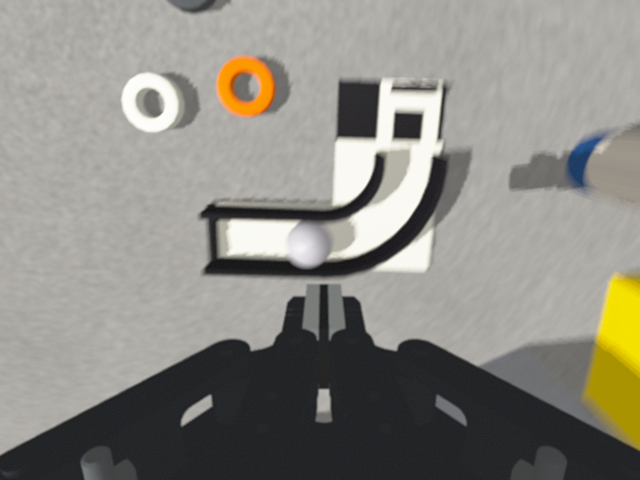

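The track is clearly visible at (205–445, 80–275), with the ball at (308,244) and the seat at (407,125). The arm was still coasting in that shot, so I'll retake it at rest.

Run:
```python
from h import *
viewer.get_image('wrist'); viewer.get_image('wrist'); s=pose()
i=viewer.camera_info('wrist'); img=viewer.get_image('wrist'); pose()
np.save('w2.npy',i,allow_pickle=True); cv2.imwrite('pics/w2full.png',img)
cv2.imwrite('pics/w2.png',cv2.resize(img[60:285,180:480],(800,600),interpolation=cv2.INTER_CUBIC))
```

```text
t 2.35 tcp [ 502.1 -367.   201. ] rpy [-179.9   -0.    -5.5] F [-0.6 -0.3 -0.6] w 0.2 q7 0.33
t 2.4 tcp [ 500.6 -368.8  201.1] rpy [-180.     0.    -5.7] F [ 0.2 -0.6  0.5] w 0.1 q7 0.33
```

View pics/w2.png

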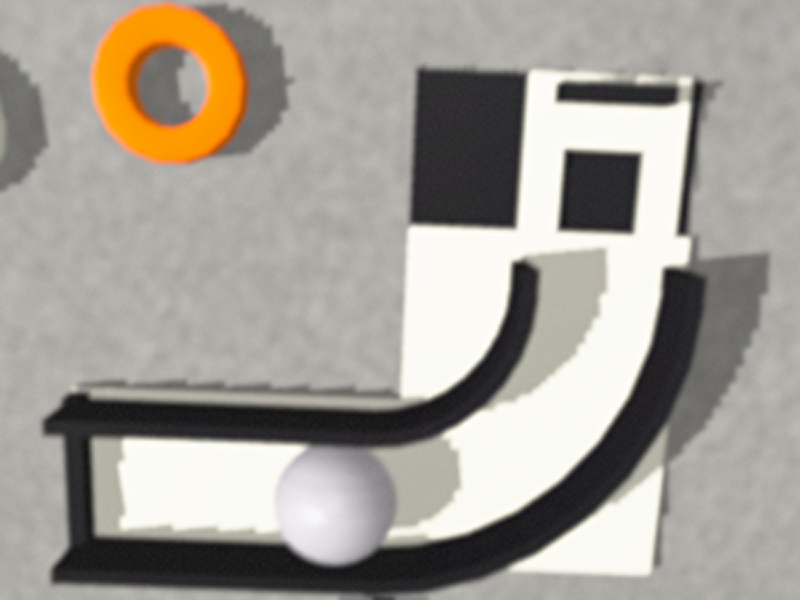

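```bash
cat > trk.py <<'E'
from h import *
from scipy.optimize import least_squares
i=np.load('w2.npy',allow_pickle=True).item()
N=None
L=[((600,191),(60,50,5)),((540,268),(38,28,38)),((665,270),(82,28,38)),((120,434),(N,-28,38)),((350,443),(N,-28,38)),((120,540),(N,-72,6)),((46,430),(-104,N,38)),((53,580),(-104,N,38))]
W=[onz(i,(180+.375*a,60+.375*b),m[2])[:2] for (a,b),m in L]
def f(p):
    c,s=np.cos(p[2]),np.sin(p[2]); o=[]
    for w,(_,m) in zip(W,L):
        q=np.array([[c,s],[-s,c]])@(w-p[:2]); o+=[q[k]-m[k] for k in(0,1) if m[k] is not None]
    return o
r=least_squares(f,[508,-350,-.1],loss='soft_l1',f_scale=2); print(np.round(r.x,2),np.degrees(r.x[2]),np.round(f(r.x),1))
c,s=np.cos(r.x[2]),np.sin(r.x[2]); g=lambda x,y:r.x[:2]+[c*x-s*y,s*x+c*y]
b=onz(i,(180+.375*336,60+.375*505),26)[:2]; print('ball',b,np.array([[c,s],[-s,c]])@(b-r.x[:2]),'seat',g(60,50))
T=viewer.camera_info('top'); print('2view ball',two(i,(180+.375*336,60+.375*505),T,(400+586/4,165+329/4)),'seat',two(i,(405,131.6),T,(490,197.5)))
np.save('trk.npy',r.x)
E
python3 trk.py
```

```text
[ 5.0701e+02 -3.5231e+02 -1.4000e-01] -8.090468852771622 [ 3.4 -0.2  3.4 -0.  -4.1  1.1  0.3  0.6 -2.8 -0.8 -1. ]
ball [ 483.84033224 -401.23614794] [-16.05597381 -51.69610186] seat [ 573.45168472 -311.25607353]
2view ball (array([ 483.89299762, -401.03672324,   27.39847271]), np.float64(0.5216964743372389)) seat (array([ 576.60986776, -311.92180846,    6.74532844]), np.float64(0.2963559019838707))
```

```bash
cat > push.py <<'E'
from h import *
r=np.array([508,-352.3,np.radians(-7.7)])
c,s=np.cos(r[2]),np.sin(r[2]); g=lambda x,y:r[:2]+[c*x-s*y,s*x+c*y]
P=[(*g(-70,-50),80),(*g(-70,-50),15),(*g(-10,-50),15)]
for k in range(1,10): a=np.radians(-90+10*k); P.append((*g(-10+70*np.cos(a),20+70*np.sin(a)),15))
pose()
plan([tuple(np.round(p,1))+(-7.7,)+((14,) if j>1 else ()) for j,p in enumerate(P)])
E
python3 push.py
```

```text
t 2.4 tcp [ 500.6 -368.8  201.1] rpy [-180.     0.    -5.7] F [ 0.2 -0.6  0.5] w 0.1 q7 0.33
(np.float64(431.9), np.float64(-392.5), np.float64(80.0), -7.7) 3 rows: [[-0.44,0.203,0.807,-0.0,0.001,0.109],[-0.437,0.208,0.807,-0.0,0.001,0.109],[-0.435,0.213,0.807,-0.0,0.001,0.109]]
(np.float64(431.9), np.float64(-392.5), np.float64(15.0), -7.7) 2 rows: [[-0.0,-0.0,0.65,-0.0,-0.0,-0.0],[-0.0,-0.0,0.65,-0.0,-0.0,-0.0]]
(np.float64(491.4), np.float64(-400.5), np.float64(15.0), -7.7, 14) 5 rows: [[0.24,-0.0,-0.0,-0.0,0.0,-0.0],[0.24,-0.0,-0.0,-0.0,0.0,-0.0],[0.24,-0.0,-0.0,-0.0,0.0,-0.0],[0.24,-0.0,-0.0,-0.0,0.0,-0.0],[0.24,-0.0,-0.0,-0.0,0.0,-0.0]]
(np.float64(503.6), np.float64(-401.1), np.float64(15.0), -7.7, 14) 1 rows: [[0.243,-0.021,-0.0,-0.0,0.0,-0.0]]
(np.float64(515.7), np.float64(-399.5), np.float64(15.0), -7.7, 14) 1 rows: [[0.236,-0.064,-0.0,-0.0,-0.0,-0.0]]
(np.float64(527.3), np.float64(-395.9), np.float64(15.0), -7.7, 14) 1 rows: [[0.22,-0.102,-0.0,-0.0,-0.0,-0.0]]
(np.float64(538.2), np.float64(-390.3), np.float64(15.0), -7.7, 14) 1 rows: [[0.201,-0.14,-0.0,-0.0,-0.0,-0.0]]
(np.float64(547.9), np.float64(-382.9), np.float64(15.0), -7.7, 14) 1 rows: [[0.172,-0.173,-0.0,-0.0,-0.0,-0.0]]
(np.float64(556.2), np.float64(-373.9), np.float64(15.0), -7.7, 14) 1 rows: [[0.14,-0.201,-0.0,-0.0,-0.0,-0.0]]
(np.float64(562.7), np.float64(-363.7), np.float64(15.0), -7.7, 14) 1 rows: [[0.101,-0.22,-0.0,-0.0,-0.0,-0.0]]
(np.float64(567.5), np.float64(-352.4), np.float64(15.0), -7.7, 14) 1 rows: [[0.065,-0.237,-0.0,-0.0,-0.0,-0.0]]
(np.float64(570.1), np.float64(-340.5), np.float64(15.0), -7.7, 14) 1 rows: [[0.02,-0.243,-0.0,-0.0,-0.0,-0.0]]
```

apply_moves:
  series:
    - [[-0.44,0.2,0.8,0,0,0.11],[-0.44,0.21,0.8,0,0,0.11],[-0.44,0.21,0.81,0,0,0.11],[0,0,0,0,0,0],[0,0,0,0,0,0]]

```text
clock: 3.02
eef_pos: [432.7, -393.7, 82.2]
tool_rot: [3.14, -0.003, -0.137]
force: [1.1, -0.1, -0.7]
width: -0.3
```

Run:
```python
from h import *
pose()
cv2.imwrite('pics/w3.png',viewer.get_image('wrist')[150:480])
```

```text
t 3.02 tcp [ 432.7 -393.7   82.2] rpy [179.9  -0.2  -7.9] F [ 1.1 -0.1 -0.7] w -0.3 q7 0.34
```

View pics/w3.png

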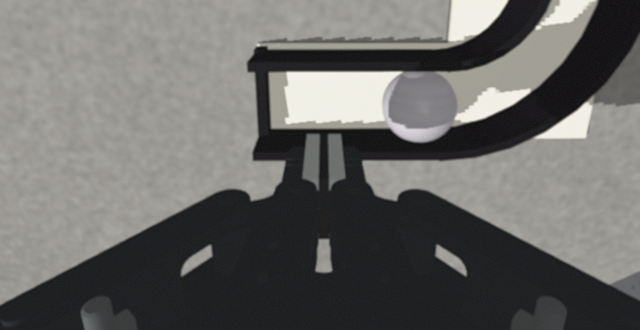

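The fingers sit over the leg between its end wall (col 262) and the ball (col 385–457). The walls run horizontal in the image, so the yaw matches the track.

apply_moves:
  series:
    - [[0,0,0.45,0,0,0],[0,0,0.45,0,0,0],[0,0,0.44,0,0,0],[0,0,0,0,0,0],[0,0,0,0,0,0]]

```text
clock: 3.7
eef_pos: [432.6, -393.4, 15.4]
tool_rot: [3.14, -0.003, -0.137]
force: [-1.4, 0.6, 1.1]
width: -0.1
```

apply_moves:
  series:
    - [[0.24,0,0,0,0,0],[0.24,0,0,0,0,0],[0.24,0,0,0,0,0],[0.24,0,0,0,0,0],[0.24,0,0,0,0,0]]

```text
clock: 4.32
eef_pos: [490.6, -400.9, 13.7]
tool_rot: [-3.141, 0.001, -0.137]
force: [-3.4, 1.8, 1.6]
width: 0.0
```

```bash
sed -i 's/^P=.*/P=[]/; s/if j>1/if 1/' push.py; python3 push.py
```

```text
t 4.33 tcp [ 490.6 -400.9   13.7] rpy [-1.8e+02  1.0e-01 -7.9e+00] F [-3.4  1.8  1.6] w 0.0 q7 0.3
(np.float64(503.6), np.float64(-401.1), np.float64(15.0), -7.7, 14) 1 rows: [[0.258,-0.032,-0.027,-0.004,0.011,-0.027]]
(np.float64(515.7), np.float64(-399.5), np.float64(15.0), -7.7, 14) 1 rows: [[0.236,-0.064,-0.0,0.0,-0.0,0.0]]
(np.float64(527.3), np.float64(-395.9), np.float64(15.0), -7.7, 14) 1 rows: [[0.22,-0.102,-0.0,-0.0,0.0,0.0]]
(np.float64(538.2), np.float64(-390.3), np.float64(15.0), -7.7, 14) 1 rows: [[0.201,-0.14,-0.0,-0.0,-0.0,-0.0]]
(np.float64(547.9), np.float64(-382.9), np.float64(15.0), -7.7, 14) 1 rows: [[0.172,-0.173,-0.0,-0.0,-0.0,-0.0]]
(np.float64(556.2), np.float64(-373.9), np.float64(15.0), -7.7, 14) 1 rows: [[0.14,-0.201,-0.0,-0.0,-0.0,-0.0]]
(np.float64(562.7), np.float64(-363.7), np.float64(15.0), -7.7, 14) 1 rows: [[0.101,-0.22,-0.0,-0.0,-0.0,-0.0]]
(np.float64(567.5), np.float64(-352.4), np.float64(15.0), -7.7, 14) 1 rows: [[0.065,-0.237,-0.0,-0.0,-0.0,-0.0]]
(np.float64(570.1), np.float64(-340.5), np.float64(15.0), -7.7, 14) 1 rows: [[0.02,-0.243,-0.0,-0.0,-0.0,-0.0]]
```

apply_moves:
  series:
    - [[0.25,-0.03,-0.01,0,0,0],[0.24,-0.06,0,0,0,0],[0.22,-0.1,0,0,0,0],[0.2,-0.14,0,0,0,0],[0.17,-0.17,0,0,0,0]]

```text
clock: 4.95
eef_pos: [548.2, -383.5, 14.5]
tool_rot: [3.141, -0.001, -0.137]
force: [-1.2, -1.6, 1.7]
width: 0.3
```

apply_moves:
  series:
    - [[0.14,-0.2,0,0,0,0],[0.1,-0.22,0,0,0,0],[0.06,-0.24,0,0,0,0],[0.02,-0.2,0,0,0,0],[0,0,0,0,0,0]]

```text
clock: 5.58
eef_pos: [569.4, -341.4, 14.2]
tool_rot: [-3.14, 0.0, -0.135]
force: [-0.1, 1.1, 0.4]
width: 0.2
```

Run:
```python
from h import *
pose(); i=viewer.camera_info('wrist'); a=viewer.get_image('wrist'); b=viewer.get_image('top')
cv2.imwrite('pics/w4.png',np.hstack([cv2.resize(a,(440,330)),cv2.resize(b[150:315,410:590],(360,330))]))
```

```text
t 5.58 tcp [ 569.4 -341.4   14.2] rpy [-179.9    0.    -7.8] F [-0.1  1.1  0.4] w 0.2 q7 0.19
```

View pics/w4.png

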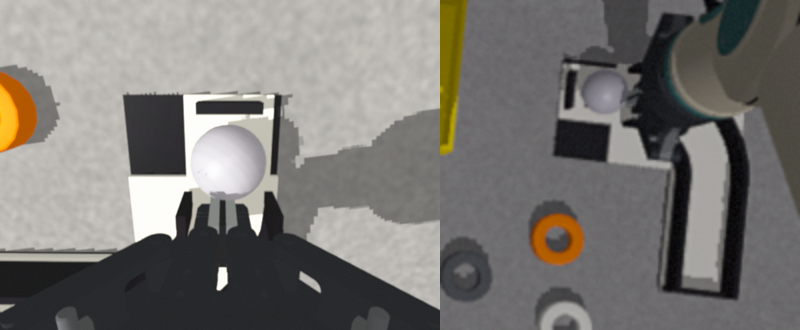

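Run:
```python
from h import *
i=viewer.camera_info('wrist');T=viewer.camera_info('top')
print(two(i,(331.6,235.6),T,(492.5,196)))
```

```text
(array([ 576.05733565, -309.37884511,   31.77149716]), np.float64(0.31791189908796275))
```

apply_moves:
  series:
    - [[0,0.1,-0.6,0,0,0],[0,0,-0.9,0,0,0],[0,-0.3,-0.6,0,0,0],[0,-0.3,0,0,0,0],[0,0,0,0,0,0]]
  claw: 1

```text
clock: 6.3
eef_pos: [572.1, -316.9, 118.8]
tool_rot: [-3.14, 0.001, -0.135]
force: [-1.3, 0.2, -0.2]
width: 85.2
```

Run:
```python
from h import *
pose(); viewer.get_image('wrist'); i=viewer.camera_info('wrist'); a=viewer.get_image('wrist'); pose()
T=viewer.camera_info('top')
cv2.imwrite('pics/w5f.png',a); cv2.imwrite('pics/w5.png',a[60:360,160:560])
g=cv2.cvtColor(a,cv2.COLOR_BGR2GRAY)
print(np.round(proj(i,[(575,-310.5,22),(575,-310.5,26),(576,-312,6)]),1))
print([ (round(d['score'],2),np.round(np.array(d['location'])*[640,480])) for d in viewer.find_in('wrist','ball')])
```

```text
t 6.3 tcp [ 572.1 -316.9  118.8] rpy [-1.799e+02  1.000e-01 -7.800e+00] F [-1.3  0.2 -0.2] w 85.2 q7 0.18
t 6.4 tcp [ 571.3 -318.8  118. ] rpy [-1.8e+02  1.0e-01 -7.9e+00] F [ 0.1 -0.5 -1.1] w 85.8 q7 0.18
[[327.6 224.1]
 [327.6 225.8]
 [329.1 219.8]]
[(0.58, array([334., 224.]))]
```

View pics/w5.png

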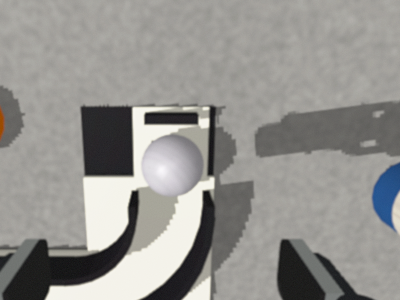

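Run:
```python
from h import *
plan([(577.3,-311,60,-7.8),(577.3,-311,4,-7.8,30)])
```

```text
(577.3, -311, 60, -7.8) 2 rows: [[0.051,-0.089,0.579,0.0,0.012,-0.009],[0.05,-0.089,0.579,0.0,0.012,-0.009]]
(577.3, -311, 4, -7.8, 30) 2 rows: [[-0.0,-0.0,0.56,0.0,-0.0,-0.0],[-0.0,-0.0,0.56,0.0,-0.0,-0.0]]
```

apply_moves:
  series:
    - [[0.05,-0.09,0.58,0,0,0],[0.05,-0.09,0.58,0,0,0],[0,0,0.5,0,0,0],[0,0,0.5,0,0,0],[0,0,0.12,0,0,0]]
  claw: 0.5

```text
clock: 7.08
eef_pos: [576.4, -310.4, 2.6]
tool_rot: [-3.141, 0.005, -0.138]
force: [-0.5, 0.2, 0.1]
width: 63.9
```

apply_moves:
  series:
    - [[0,0,0,0,0,0],[0,0,0,0,0,0],[0,0,0,0,0,0],[0,0,0,0,0,0],[0,0,0,0,0,0]]
  claw: -1

```text
clock: 7.7
eef_pos: [578.9, -310.7, 6.0]
tool_rot: [3.141, -0.001, -0.137]
force: [-0.6, -1.2, 3.6]
width: 37.1
```

Run:
```python
from h import *
pose(); a=viewer.get_image('wrist'); b=viewer.get_image('scene')
cv2.imwrite('pics/w6.png',np.hstack([cv2.resize(a[100:400,160:480],(427,400)),cv2.resize(b[170:290,110:222],(373,400),interpolation=cv2.INTER_CUBIC)]))
```

```text
t 7.7 tcp [ 578.9 -310.7    6. ] rpy [ 1.8e+02 -1.0e-01 -7.9e+00] F [-0.6 -1.2  3.6] w 37.1 q7 0.13
```

View pics/w6.png

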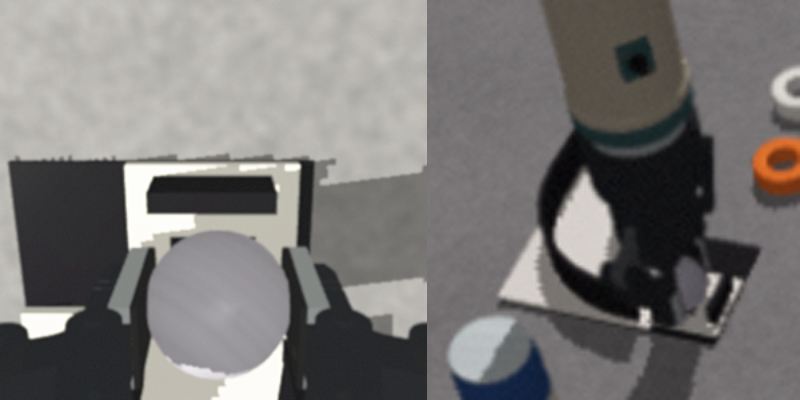

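apply_moves:
  series:
    - [[0,0,-0.2,0,0,0],[0,0,-0.2,0,0,0],[0,0,0,0,0,0],[0,0,0,0,0,0],[0,0,0,0,0,0]]

```text
clock: 8.43
eef_pos: [578.2, -310.2, 25.0]
tool_rot: [-3.141, 0.001, -0.137]
force: [-0.3, -0.3, -2.2]
width: 37.1
```

Run:
```python
from h import *
pose(); a=viewer.get_image('wrist')
cv2.imwrite('pics/w7.png',a[100:400,160:480])
plan([(578,-311,130)])
```

```text
t 8.43 tcp [ 578.2 -310.2   25. ] rpy [-180.     0.    -7.9] F [-0.3 -0.3 -2.2] w 37.1 q7 0.14
(578, -311, 130) 3 rows: [[-0.002,0.005,-0.7,-0.001,0.002,-0.0],[-0.001,0.006,-0.7,-0.001,0.002,-0.0],[-0.001,0.006,-0.7,-0.001,0.002,-0.0]]
```

View pics/w7.png

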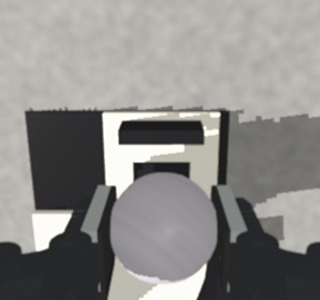

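Run:
```python
from h import *
T=viewer.camera_info('top')
for n,c,pl in [('ball',[(82,269),(163,268)],(120,174)),('lever',[(205,214),(276,226)],(257,127)),('collar',[(341,219),(417,226)],(389,128))]:
    a,b=[onz(T,u,45)[:2] for u in c]; m=(a+b)/2; p=onz(T,pl,45)[:2]; d=(p-m)/np.linalg.norm(p-m)
    print(n,'near rim',np.round(a),np.round(b),'dist mid-plate (165):',round(np.linalg.norm(p-m)),'centre',np.round(p-95*d),np.round(m+70*d),'yaw',round(np.degrees(np.arctan2(d[1],d[0])),1))
```

```text
ball near rim [463. 408.] [461. 269.] dist mid-plate (165): 165 centre [532. 340.] [532. 340.] yaw 1.4
lever near rim [554. 196.] [530.  72.] dist mid-plate (165): 167 centre [612. 121.] [611. 121.] yaw -10.9
collar near rim [540. -41.] [ 525. -173.] dist mid-plate (165): 168 centre [ 604. -117.] [ 602. -116.] yaw -7.6
```

Run:
```python
from h import *
plan([(578,-311,130),(532,340,130,0),(532,340,22,0)])
```

```text
(578, -311, 130) 3 rows: [[-0.002,0.005,-0.7,-0.001,0.002,-0.0],[-0.001,0.006,-0.7,-0.001,0.002,-0.0],[-0.001,0.006,-0.7,-0.001,0.002,-0.0]]
(532, 340, 130, 0) 14 rows: [[-0.192,-0.912,-0.0,0.0,0.0,-0.094],[-0.183,-0.914,-0.0,0.0,0.0,-0.094],[-0.174,-0.916,-0.0,0.0,0.0,-0.094],[-0.165,-0.918,-0.0,0.0,0.0,-0.094],[-0.156,-0.919,-0.0,0.0,0.0,-0.094],[-0.147,-0.921,-0.0,0.0,0.0,-0.094],[-0.138,-0.922,-0.0,0.0,0.0,-0.094],[-0.129,-0.923,-0.0,0.0,0.0,-0.094],[-0.12,-0.925,-0.0,0.0,0.0,-0.094],[-0.111,-0.926,-0.0,0.0,0.0,-0.094],[-0.102,-0.927,-0.0,0.0,0.0,-0.094],[-0.093,-0.928,-0.0,0.0,0.0,-0.094],[-0.084,-0.929,-0.0,0.0,0.0,-0.094],[-0.075,-0.929,-0.0,0.0,0.0,-0.094]]
(532, 340, 22, 0) 3 rows: [[0.0,-0.0,0.72,0.0,0.0,0.0],[0.0,-0.0,0.72,0.0,0.0,0.0],[0.0,-0.0,0.72,0.0,0.0,0.0]]
```

apply_moves:
  series:
    - [[0,0,-0.6,0,0,0],[0,0,-0.8,0,0,0],[0,0,-0.7,0,0,0],[-0.1,-0.4,0,0,0,-0.1],[-0.18,-0.8,0,0,0,-0.1]]

```text
clock: 9.1
eef_pos: [571.3, -249.2, 129.3]
tool_rot: [3.141, 0.001, -0.119]
force: [-0.5, 0.6, -2.9]
width: 37.5
```

apply_moves:
  series:
    - [[-0.18,-0.92,0,0,0,-0.1],[-0.17,-0.92,0,0,0,-0.1],[-0.16,-0.92,0,0,0,-0.1],[-0.15,-0.92,0,0,0,-0.1],[-0.14,-0.92,0,0,0,-0.1]]

```text
clock: 9.72
eef_pos: [552.5, -13.4, 128.8]
tool_rot: [-3.141, 0.003, -0.062]
force: [0.3, -0.4, -2.3]
width: 37.6
```

apply_moves:
  series:
    - [[-0.13,-0.92,0,0,0,-0.1],[-0.12,-0.93,0,0,0,-0.1],[-0.11,-0.93,0,0,0,-0.1],[-0.1,-0.93,0,0,0,-0.1],[-0.09,-0.93,0,0,0,-0.1]]

```text
clock: 10.35
eef_pos: [534.6, 218.8, 128.8]
tool_rot: [3.141, 0.003, -0.01]
force: [-0.1, -0.1, -2.2]
width: 37.4
```

Run:
```python
from h import *
pose()
plan([(532,340,130,0),(532,340,22,0)])
```

```text
t 10.35 tcp [534.6 218.8 128.8] rpy [180.    0.2  -0.6] F [-0.1 -0.1 -2.2] w 37.4 q7 -0.58
(532, 340, 130, 0) 3 rows: [[-0.025,-0.808,-0.009,0.002,0.01,-0.031],[-0.023,-0.808,-0.009,0.002,0.01,-0.031],[-0.02,-0.808,-0.009,0.002,0.01,-0.031]]
(532, 340, 22, 0) 3 rows: [[-0.0,-0.0,0.72,-0.0,-0.0,0.0],[-0.0,-0.0,0.72,-0.0,-0.0,0.0],[-0.0,-0.0,0.72,-0.0,-0.0,0.0]]
```

apply_moves:
  series:
    - [[-0.02,-0.9,0,0,0,0],[-0.02,-0.9,0,0,0,0],[-0.02,-0.45,0,0,0,0],[0,0,0,0,0,0],[0,0,0.6,0,0,0]]

```text
clock: 10.98
eef_pos: [537.1, 327.9, 101.4]
tool_rot: [-3.141, -0.004, -0.013]
force: [0.5, 0.7, -2.2]
width: 37.7
```

apply_moves:
  series:
    - [[0,0,0.8,0,0,0],[0,0,0.6,0,0,0],[0,0,0.16,0,0,0],[0,0,0,0,0,0],[0,0,0,0,0,0]]

```text
clock: 11.6
eef_pos: [536.5, 329.3, 23.8]
tool_rot: [-3.141, -0.002, -0.012]
force: [-0.2, 0.0, -1.9]
width: 37.6
```

apply_moves:
  series:
    - [[0,0,0,0,0,0],[0,0,0,0,0,0],[0,0,-0.1,0,0,0],[0,0,-0.3,0,0,0],[0,0,-0.6,0,0,0]]
  claw: 0.45

```text
clock: 12.22
eef_pos: [534.8, 328.9, 72.8]
tool_rot: [3.141, 0.001, -0.012]
force: [0.6, 0.4, -0.9]
width: 62.2
```

Run:
```python
from h import *
pose()
# lever b at (403,176), lever a (445,52): orientation from top image by segmentation
T=viewer.camera_info('top'); img=cv2.imread('pics/top0.png'); g=cv2.cvtColor(img,cv2.COLOR_BGR2GRAY)
for n,(u0,v0,u1,v1) in dict(levA=(268,260,316,292),levB=(198,285,246,316),colA=(405,270,440,303),colB=(342,260,378,292)).items():
    r=g[v0:v1,u0:u1]; t,m=cv2.threshold(r,0,255,cv2.THRESH_BINARY_INV+cv2.THRESH_OTSU)
    k,l,st,ce=cv2.connectedComponentsWithStats(m); j=1+np.argmax(st[1:,4]); ys,xs=np.where(l==j)
    rect=cv2.minAreaRect(np.c_[xs,ys].astype(np.float32)); c=np.array(rect[0])+[u0,v0]
    bx=cv2.boxPoints(rect)+[u0,v0]; W=np.array([onz(T,b,14)[:2] for b in bx]); 
    print(n,t,len(xs),np.round(c,1),np.round(onz(T,c,14)[:2],1),'box',np.round(W).tolist())
```

```text
t 12.22 tcp [534.8 328.9  72.8] rpy [ 1.799e+02  1.000e-01 -7.000e-01] F [ 0.6  0.4 -0.9] w 62.2 q7 -0.74
levA 87.0 590 [289.5 274.2] [446.1  52. ] box [[460.0, 89.0], [466.0, 18.0], [432.0, 15.0], [426.0, 86.0]]
levB 87.0 594 [221.9 299.5] [403.7 173. ] box [[421.0, 209.0], [422.0, 138.0], [386.0, 137.0], [386.0, 208.0]]
colA 86.0 633 [422. 285.] [ 421.9 -183.7] box [[449.0, -161.0], [448.0, -208.0], [395.0, -206.0], [396.0, -160.0]]
colB 56.0 389 [359.5 276.5] [439.3 -72.9] box [[462.0, -51.0], [461.0, -96.0], [417.0, -95.0], [418.0, -50.0]]
```

Run:
```python
from h import *
plan([(534,315,120,0),(435,110,150,13)])
```

```text
(534, 315, 120, 0) 2 rows: [[-0.007,0.14,-0.472,0.005,0.007,-0.055],[-0.008,0.14,-0.472,0.005,0.007,-0.055]]
(435, 110, 150, 13) 5 rows: [[-0.396,0.82,-0.12,0.0,0.0,-0.433],[-0.433,0.801,-0.12,0.0,0.0,-0.433],[-0.469,0.781,-0.12,0.0,0.0,-0.433],[-0.504,0.759,-0.12,0.0,0.0,-0.433],[-0.538,0.735,-0.12,0.0,0.0,-0.433]]
```

apply_moves:
  series:
    - [[0,0.14,-0.47,0,0,0],[0,0.14,-0.47,0,0,0],[-0.4,0.82,-0.12,0,0,-0.44],[-0.43,0.8,-0.12,0,0,-0.43],[-0.47,0.78,-0.12,0,0,-0.43]]

```text
clock: 12.85
eef_pos: [473.9, 191.2, 138.5]
tool_rot: [3.141, -0.001, 0.126]
force: [1.2, -0.9, -0.1]
width: 61.9
```

apply_moves:
  series:
    - [[-0.5,0.76,-0.12,0,0,-0.43],[-0.54,0.73,-0.12,0,0,-0.43],[0,0,0,0,0,0],[0,0,0,0,0,0],[0,0,0,0,0,0]]
  claw: 0.2

```text
clock: 13.48
eef_pos: [434.6, 112.9, 149.6]
tool_rot: [-3.141, -0.001, 0.216]
force: [-0.5, -0.6, 1.1]
width: 51.3
```

Run:
```python
from h import *
pose(); i=viewer.camera_info('wrist'); a=viewer.get_image('wrist'); pose(); np.save('w8.npy',i,allow_pickle=True)
t=viewer.get_image('top')
cv2.imwrite('pics/w8f.png',a)
cv2.imwrite('pics/w8.png',np.vstack([a,cv2.resize(t[150:290,60:320],(223,120))]) if 0 else np.hstack([a,np.vstack([t[180:280,60:220]]+[np.zeros((380,160,3),np.uint8)])]))
print([ (round(d['score'],2),np.round(np.array(d['location'])*[640,480]),np.round(onz(i,np.array(d['location'])*[640,480],14)[:2])) for d in viewer.find_in('wrist','lever1')])
print([ (round(d['score'],2),np.round(np.array(d['location'])*[640,480])) for d in viewer.find_in('top','ball')])
```

```text
t 13.47 tcp [434.6 112.9 149.6] rpy [-1.80e+02 -1.00e-01  1.24e+01] F [-0.5 -0.6  1.1] w 51.3 q7 -0.33
t 13.53 tcp [434.3 112.9 149.4] rpy [-1.80e+02 -1.00e-01  1.24e+01] F [ 0.1  0.1 -0.8] w 51.4 q7 -0.33
[(0.87, array([291., 115.]), array([397., 181.])), (0.79, array([313., 286.]), array([438.,  60.]))]
[(0.58, array([130., 226.]))]
```

View pics/w8.png

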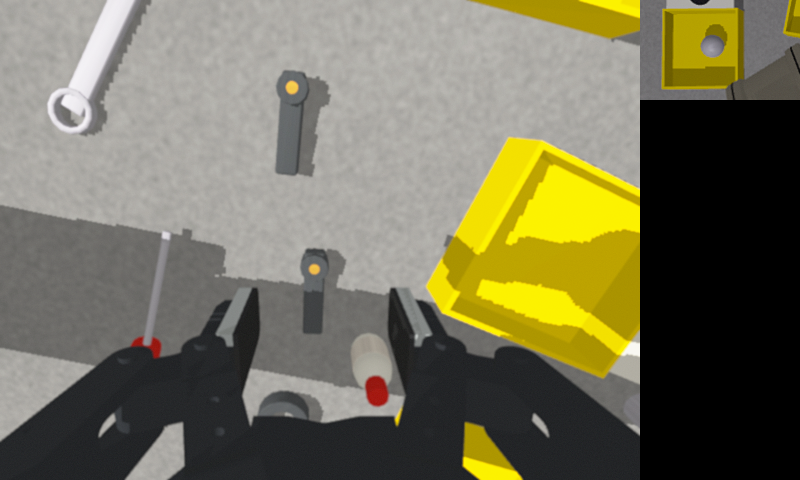

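Run:
```python
from h import *
i=np.load('w8.npy',allow_pickle=True).item()
for n,b,e in[('B',(292,87),(288,173)),('A',(314,268),(313,331.5))]:
    P=onz(i,b,18)[:2]; Q=onz(i,e,14)[:2]; d=(P-Q)/np.linalg.norm(P-Q); m=P-24*d; ang=np.degrees(np.arctan2(d[1],d[0]))
    print(n,'len59:',round(np.linalg.norm(P-Q),1),'mid',np.round(m,1),'axis',round(ang,1),'jaw yaw',round(ang-90,1))
T=viewer.camera_info('top'); print(two(i,(292,87),T,(208,302.5)),two(i,(314,268),T,(277,279.5)))
```

```text
B len59: 57.6 mid [397.9 175.1] axis 98.0 jaw yaw 8.0
A len59: 56.6 mid [440.2  52.8] axis 101.1 jaw yaw 11.1
(array([397.01542834, 197.71042482,  20.14361743]), np.float64(4.951862307823677)) (array([436.50630435,  74.42348311,  12.95459309]), np.float64(1.3175330904375073))
```

Run:
```python
from h import *
plan([(440.2,53.5,80,11.1),(440.2,53.5,3,11.1,30)])
```

```text
(440.2, 53.5, 80, 11.1) 2 rows: [[-0.064,0.59,0.692,-0.001,0.0,0.105],[-0.058,0.59,0.692,-0.001,0.0,0.105]]
(440.2, 53.5, 3, 11.1, 30) 3 rows: [[0.0,-0.0,0.513,-0.0,0.0,0.0],[0.0,-0.0,0.513,-0.0,0.0,0.0],[0.0,-0.0,0.513,-0.0,0.0,0.0]]
```

apply_moves:
  series:
    - [[-0.06,0.59,0.69,0,0,0.1],[-0.06,0.59,0.69,0,0,0.1],[0,0,0,0,0,0],[0,0,0,0,0,0],[0,0,0,0,0,0]]
  claw: -0.05

```text
clock: 14.3
eef_pos: [440.9, 54.1, 81.1]
tool_rot: [-3.141, -0.002, 0.195]
force: [-0.5, 0.9, -0.0]
width: 40.3
```

Run:
```python
from h import *
pose(); i=viewer.camera_info('wrist'); a=viewer.get_image('wrist'); cv2.imwrite('pics/w9.png',a[160:400,200:520])
print(np.round(proj(i,[(440.2,52.8,14),(440.2-4.6,52.8+23.6,18)])))
```

```text
t 14.3 tcp [440.9  54.1  81.1] rpy [-1.80e+02 -1.00e-01  1.12e+01] F [-0.5  0.9 -0. ] w 40.3 q7 -0.28
[[322. 253.]
 [322. 214.]]
```

View pics/w9.png

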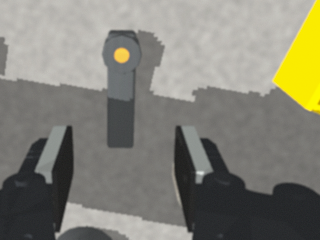

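The boss sits at (322,215), which matches the prediction, and the lever is between the jaws. Descending.

apply_moves:
  series:
    - [[0,0,0.5,0,0,0],[0,0,0.5,0,0,0],[0,0,0.4,0,0,0],[0,0,0.16,0,0,0],[0,0,0,0,0,0]]

```text
clock: 14.98
eef_pos: [440.0, 52.8, 5.2]
tool_rot: [3.141, 0.001, 0.195]
force: [0.7, 0.6, -0.1]
width: 40.4
```

apply_moves:
  series:
    - [[0,0,0,0,0,0],[0,0,0,0,0,0],[0,0,0,0,0,0],[0,0,0,0,0,0],[0,0,0,0,0,0]]
  claw: -1

```text
clock: 15.6
eef_pos: [440.4, 52.6, 6.0]
tool_rot: [3.14, -0.0, 0.194]
force: [-0.6, 0.4, 6.4]
width: 13.7
```

apply_moves:
  series:
    - [[0,0,-0.2,0,0,0],[0,0,-0.6,0,0,0],[0,0,-0.8,0,0,0],[0,0,-0.7,0,0,0],[0,0,0,0,0,0]]

```text
clock: 16.23
eef_pos: [441.5, 52.7, 122.2]
tool_rot: [3.14, -0.004, 0.193]
force: [1.0, 0.1, -0.8]
width: 14.2
```

Run:
```python
from h import *
pose(); plan([(600,135,118,-11),(600,135,20,-11)])
```

```text
t 16.23 tcp [441.5  52.7 122.2] rpy [179.9  -0.2  11.1] F [ 1.   0.1 -0.8] w 14.2 q7 -0.67
(600, 135, 118, -11) 4 rows: [[0.857,-0.252,0.024,0.002,-0.009,0.919],[0.829,-0.333,0.023,0.002,-0.009,0.919],[0.793,-0.411,0.022,0.002,-0.009,0.919],[0.75,-0.485,0.022,0.002,-0.009,0.919]]
(600, 135, 20, -11) 3 rows: [[0.0,-0.0,0.653,-0.0,0.0,-0.0],[0.0,-0.0,0.653,-0.0,0.0,-0.0],[0.0,-0.0,0.653,-0.0,0.0,-0.0]]
```

Run:
```python
from h import *
plan([(635.5,116,118,-11),(635.5,116,14,-11)])
```

```text
(635.5, 116, 118, -11) 5 rows: [[0.81,-0.1,0.02,0.001,-0.007,0.735],[0.8,-0.162,0.019,0.001,-0.007,0.735],[0.785,-0.223,0.019,0.001,-0.007,0.735],[0.766,-0.282,0.018,0.001,-0.007,0.735],[0.742,-0.341,0.017,0.001,-0.007,0.735]]
(635.5, 116, 14, -11) 3 rows: [[-0.0,-0.0,0.693,-0.0,-0.0,0.0],[-0.0,-0.0,0.693,-0.0,-0.0,0.0],[-0.0,-0.0,0.693,-0.0,-0.0,0.0]]
```

apply_moves:
  series:
    - [[0.81,-0.1,0.02,0,0,0.73],[0.8,-0.16,0.02,0,0,0.73],[0.79,-0.22,0.02,0,0,0.73],[0.77,-0.28,0.02,0,0,0.74],[0.74,-0.34,0.02,0,0,0.74]]

```text
clock: 16.85
eef_pos: [634.5, 115.7, 113.0]
tool_rot: [3.138, 0.003, -0.193]
force: [-0.7, -0.2, -1.6]
width: 13.8
```

apply_moves:
  series:
    - [[0,0,0,0,0,0],[0,0,0.6,0,0,0],[0,0,0.8,0,0,0],[0,0,0.55,0,0,0],[0,0,0,0,0,0]]

```text
clock: 17.48
eef_pos: [630.5, 114.4, 14.2]
tool_rot: [3.136, 0.007, -0.189]
force: [-0.7, 0.4, -0.9]
width: 13.8
```

Run:
```python
from h import *
pose()
```

```text
t 17.48 tcp [630.5 114.4  14.2] rpy [179.7   0.4 -10.8] F [-0.7  0.4 -0.9] w 13.8 q7 -0.91
```

apply_moves:
  series:
    - [[0,0,0,0,0,0],[0,0,0,0,0,0],[0,0,-0.5,0,0,0],[0,0,-0.9,0,0,0],[0,0,-0.6,0,0,0]]
  claw: -0.3

```text
clock: 18.1
eef_pos: [635.4, 116.2, 120.7]
tool_rot: [-3.141, -0.003, -0.19]
force: [-0.3, -0.4, 0.7]
width: 30.0
```

Run:
```python
from h import *
pose(); plan([(398,175.3,90,8),(398,175.3,3.5,8)])
```

```text
t 18.1 tcp [635.4 116.2 120.7] rpy [-180.    -0.2  -10.9] F [-0.3 -0.4  0.7] w 30.0 q7 -0.84
(398, 175.3, 90, 8) 6 rows: [[-0.814,-0.044,0.1,0.001,-0.004,-0.525],[-0.811,-0.088,0.1,0.001,-0.004,-0.525],[-0.805,-0.133,0.101,0.001,-0.004,-0.525],[-0.796,-0.177,0.101,0.001,-0.004,-0.525],[-0.785,-0.22,0.102,0.001,-0.004,-0.525],[-0.772,-0.263,0.102,0.001,-0.004,-0.525]]
(398, 175.3, 3.5, 8) 2 rows: [[-0.0,-0.0,0.865,0.0,-0.0,0.0],[-0.0,-0.0,0.865,0.0,-0.0,0.0]]
```

apply_moves:
  series:
    - [[-0.81,-0.04,0.1,0,0,-0.53],[-0.81,-0.09,0.1,0,0,-0.53],[-0.81,-0.13,0.1,0,0,-0.52],[-0.8,-0.18,0.1,0,0,-0.52],[-0.78,-0.22,0.1,0,0,-0.52]]
  claw: -0.05

```text
clock: 18.73
eef_pos: [435.9, 165.4, 93.6]
tool_rot: [3.141, -0.002, 0.085]
force: [-0.7, 0.2, -0.6]
width: 40.5
```

apply_moves:
  series:
    - [[-0.77,-0.26,0.1,0,0,-0.52],[0,0,0,0,0,0],[0,0,0,0,0,0],[0,0,0,0,0,0],[0,0,0,0,0,0]]

```text
clock: 19.35
eef_pos: [397.8, 174.4, 87.6]
tool_rot: [3.141, 0.0, 0.137]
force: [0.2, 0.4, -0.0]
width: 40.5
```

Run:
```python
from h import *
pose(); i=viewer.camera_info('wrist'); a=viewer.get_image('wrist'); cv2.imwrite('pics/w10.png',a)
d=np.array([-np.sin(np.radians(8)),np.cos(np.radians(8))])
print(np.round(proj(i,[(397.9,175.1,14),(*(np.array([397.9,175.1])+24*d),18)])))
h=cv2.cvtColor(a,cv2.COLOR_BGR2HSV); m=cv2.inRange(h,(12,120,150),(25,255,255)); n,l,s,c=cv2.connectedComponentsWithStats(m)
print([(np.round(c[k]),s[k,4],np.round(onz(i,c[k],18)[:2],1)) for k in range(1,n) if s[k,4]>20], (np.array([397.9,175.1])+24*d))
plan([(398,175.3,3.5,8)])
```

```text
t 19.35 tcp [397.8 174.4  87.6] rpy [179.9   0.    7.8] F [ 0.2  0.4 -0. ] w 40.5 q7 -1.07
[[324. 246.]
 [324. 207.]]
[(array([622.,  24.]), np.int32(47), array([528.4, 311.3])), (array([558.,  89.]), np.int32(249), array([505.5, 277.3])), (array([323., 207.]), np.int32(167), array([394.3, 198.8])), (array([577., 239.]), np.int32(23), array([541.2, 200.2])), (array([626., 251.]), np.int32(34), array([572.7, 197.5])), (array([626., 399.]), np.int32(73), array([610.9,  97.6]))] [394.55984558 198.86643365]
(398, 175.3, 3.5, 8) 2 rows: [[0.007,-0.01,0.84,0.005,0.004,-0.013],[0.006,-0.009,0.84,0.005,0.004,-0.013]]
```

apply_moves:
  series:
    - [[0,0,0.5,0,0,0],[0,0,0.5,0,0,0],[0,0,0.5,0,0,0],[0,0,0.15,0,0,0],[0,0,0,0,0,0]]

```text
clock: 20.02
eef_pos: [396.6, 174.3, 4.3]
tool_rot: [3.14, 0.003, 0.138]
force: [-0.4, 0.2, -0.3]
width: 40.7
```

apply_moves:
  series:
    - [[0,0,0,0,0,0],[0,0,0,0,0,0],[0,0,0,0,0,0],[0,0,0,0,0,0],[0,0,0,0,0,0]]
  claw: -1

```text
clock: 20.65
eef_pos: [397.2, 174.5, 5.6]
tool_rot: [3.141, 0.0, 0.138]
force: [-0.2, -0.4, 7.0]
width: 14.0
```

apply_moves:
  series:
    - [[0,0,-0.2,0,0,0],[0,0,-0.6,0,0,0],[0,0,-0.8,0,0,0],[0,0,-0.7,0,0,0],[0,0,0,0,0,0]]

```text
clock: 21.28
eef_pos: [398.3, 175.1, 121.8]
tool_rot: [-3.141, -0.003, 0.137]
force: [-0.1, 0.3, -1.5]
width: 14.1
```

Run:
```python
from h import *
pose(); plan([(586.5,126,118,-11),(586.5,126,14,-11)])
```

```text
t 21.27 tcp [398.3 175.1 121.8] rpy [-180.    -0.2    7.9] F [-0.1  0.3 -1.5] w 14.1 q7 -1.08
(586.5, 126, 118, -11) 5 rows: [[0.719,0.297,0.018,-0.001,-0.006,0.629],[0.737,0.249,0.017,-0.001,-0.006,0.629],[0.752,0.2,0.017,-0.001,-0.006,0.629],[0.763,0.15,0.016,-0.001,-0.006,0.629],[0.771,0.1,0.016,-0.001,-0.006,0.629]]
(586.5, 126, 14, -11) 3 rows: [[0.0,-0.0,0.693,0.0,0.0,-0.0],[0.0,-0.0,0.693,0.0,0.0,-0.0],[0.0,-0.0,0.693,0.0,0.0,-0.0]]
```

apply_moves:
  series:
    - [[0.72,0.3,0.02,0,0,0.63],[0.74,0.25,0.02,0,0,0.63],[0.75,0.2,0.02,0,0,0.63],[0.76,0.15,0.01,0,0,0.63],[0.77,0.1,0.01,0,0,0.63]]

```text
clock: 21.9
eef_pos: [585.5, 124.6, 114.1]
tool_rot: [3.138, 0.003, -0.194]
force: [-0.0, 0.2, -1.4]
width: 14.0
```

apply_moves:
  series:
    - [[0,0,0,0,0,0],[0,0,0.6,0,0,0],[0,0,0.8,0,0,0],[0,0,0.58,0,0,0],[0,0,0,0,0,0]]

```text
clock: 22.52
eef_pos: [581.5, 124.9, 14.0]
tool_rot: [3.137, 0.007, -0.19]
force: [-1.0, -0.3, 0.4]
width: 13.6
```

apply_moves:
  series:
    - [[0,0,0,0,0,0],[0,0,0,0,0,0],[0,0,-0.5,0,0,0],[0,0,-0.9,0,0,0],[0,0,-0.6,0,0,0]]
  claw: -0.3

```text
clock: 23.15
eef_pos: [586.1, 126.0, 120.0]
tool_rot: [-3.142, -0.002, -0.192]
force: [-0.2, -0.1, -0.1]
width: 30.0
```

Run:
```python
from h import *
pose(); cv2.imwrite('pics/w11.png',viewer.get_image('wrist')); plan([(430,-110,190,0)])
```

```text
t 23.15 tcp [586.1 126.  120. ] rpy [-1.8e+02 -1.0e-01 -1.1e+01] F [-0.2 -0.1 -0.1] w 30.0 q7 -0.98
(430, -110, 190, 0) 7 rows: [[-0.313,0.75,-0.194,-0.002,-0.01,-0.261],[-0.333,0.741,-0.194,-0.002,-0.01,-0.261],[-0.354,0.732,-0.193,-0.002,-0.01,-0.261],[-0.374,0.722,-0.193,-0.002,-0.01,-0.261],[-0.394,0.711,-0.192,-0.002,-0.01,-0.261],[-0.413,0.7,-0.191,-0.002,-0.01,-0.261],[-0.433,0.689,-0.191,-0.002,-0.01,-0.261]]
```

apply_moves:
  series:
    - [[-0.31,0.75,-0.19,0,0,-0.26],[-0.33,0.74,-0.19,0,0,-0.26],[-0.35,0.73,-0.19,0,0,-0.26],[-0.37,0.72,-0.19,0,0,-0.26],[-0.39,0.71,-0.19,0,0,-0.26]]

```text
clock: 23.82
eef_pos: [473.0, -44.5, 165.9]
tool_rot: [3.139, -0.001, -0.055]
force: [1.2, -0.5, -0.4]
width: 30.0
```

apply_moves:
  series:
    - [[-0.41,0.7,-0.19,0,0,-0.26],[-0.43,0.69,-0.19,0,0,-0.26],[0,0,0,0,0,0],[0,0,0,0,0,0],[0,0,0,0,0,0]]
  claw: 0.6

```text
clock: 24.45
eef_pos: [429.3, -109.8, 184.1]
tool_rot: [3.141, 0.0, 0.001]
force: [0.4, -0.3, 0.1]
width: 68.6
```

Run:
```python
from h import *
pose(); i=viewer.camera_info('wrist'); a=viewer.get_image('wrist'); np.save('w12.npy',i,allow_pickle=True)
b=cv2.imread('pics/w11.png'); cv2.imwrite('pics/w12f.png',a)
cv2.imwrite('pics/w12.png',np.hstack([cv2.resize(a,(480,360)),cv2.resize(b,(320,240))]) if 0 else np.hstack([a[:400,:],cv2.resize(b,(160,400))]) if 0 else np.vstack([a[:380],np.hstack([cv2.resize(b,(292,219)),np.zeros((219,348,3),np.uint8)])]))
print([ (round(d['score'],2),np.round(np.array(d['location'])*[640,480]),np.round(onz(i,np.array(d['location'])*[640,480],16)[:2])) for d in viewer.find_in('wrist','collar1')])
```

```text
t 24.45 tcp [ 429.3 -109.8  184.1] rpy [1.799e+02 0.000e+00 1.000e-01] F [ 0.4 -0.3  0.1] w 68.6 q7 -0.41
[(0.95, array([341., 374.]), array([ 446., -267.])), (0.92, array([259., 373.]), array([ 369., -266.])), (0.81, array([344., 172.]), array([446., -79.])), (0.69, array([308., 297.]), array([ 416., -188.]))]
```

View pics/w12.png

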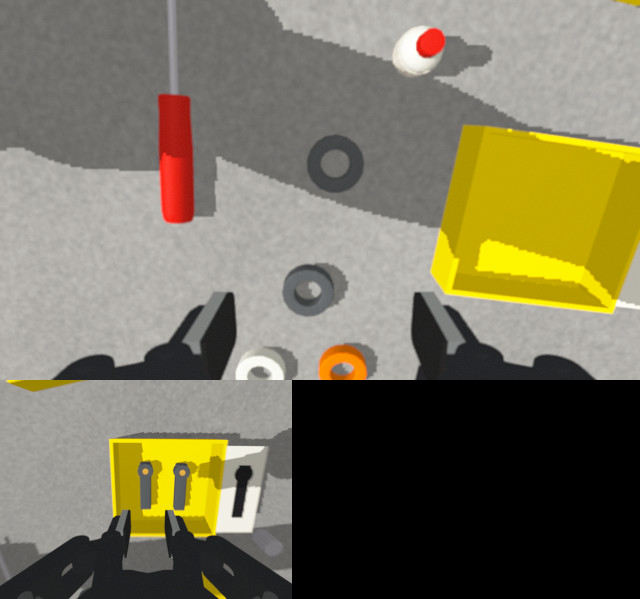

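Run:
```python
from h import *
i=np.load('w12.npy',allow_pickle=True).item(); T=viewer.camera_info('top')
for u,v in[((335,163),(359.5,276.5)),((308,290),(422,287))]: print(np.round(onz(i,u,16),1),two(i,u,T,v))
plan([(438.5,-72,90,0),(438.5,-72,3.5,0)])
```

```text
[438.5 -71.6  16. ] (array([439.39095951, -74.53983383, -11.02158563]), np.float64(0.22361516444753848))
[ 416.  -181.2   16. ] (array([ 417.03682912, -184.07249723,   10.20164847]), np.float64(2.544391823128589))
(438.5, -72, 90, 0) 3 rows: [[0.064,-0.253,0.625,0.003,0.002,0.003],[0.063,-0.253,0.626,0.003,0.002,0.003],[0.063,-0.253,0.626,0.003,0.002,0.003]]
(438.5, -72, 3.5, 0) 2 rows: [[0.0,-0.0,0.865,0.0,0.0,0.0],[0.0,-0.0,0.865,0.0,0.0,0.0]]
```

apply_moves:
  series:
    - [[0.07,-0.25,0.63,0,0,0],[0.06,-0.25,0.63,0,0,0],[0.06,-0.26,0.62,0,0,0],[0,0,0,0,0,0],[0,0,0.4,0,0,0]]

```text
clock: 25.18
eef_pos: [439.4, -73.0, 70.8]
tool_rot: [3.14, -0.002, -0.0]
force: [-0.3, 0.3, -0.1]
width: 68.5
```

apply_moves:
  series:
    - [[0,0,0.5,0,0,0],[0,0,0.5,0,0,0],[0,0,0.3,0,0,0],[0,0,0,0,0,0],[0,0,0,0,0,0]]

```text
clock: 25.8
eef_pos: [438.6, -73.4, 5.7]
tool_rot: [3.14, -0.0, -0.001]
force: [0.0, 0.1, 0.7]
width: 68.2
```

Run:
```python
from h import *
pose()
```

```text
t 25.8 tcp [438.6 -73.4   5.7] rpy [ 1.799e+02 -0.000e+00 -1.000e-01] F [0.  0.1 0.7] w 68.2 q7 -0.93
```

apply_moves:
  series:
    - [[0,0,0.1,0,0,0],[0,0,0,0,0,0],[0,0,0,0,0,0],[0,0,0,0,0,0],[0,0,0,0,0,0]]
  claw: -1

```text
clock: 26.42
eef_pos: [438.4, -73.5, 0.4]
tool_rot: [3.14, -0.0, -0.001]
force: [0.6, -1.0, 5.4]
width: 43.3
```

apply_moves:
  series:
    - [[0,0,0,0,0,0],[0,0,-0.3,0,0,0],[0,0,-0.6,0,0,0],[0,0,-0.8,0,0,0],[0,0,-0.6,0,0,0]]

```text
clock: 27.05
eef_pos: [437.9, -73.2, 116.2]
tool_rot: [3.14, 0.001, -0.001]
force: [0.7, 0.2, -1.3]
width: 43.0
```

Run:
```python
from h import *
pose(); plan([(603,-117+28,118,-7.6),(603,-117+28,14,-7.6)])
```

```text
t 27.05 tcp [437.9 -73.2 116.2] rpy [ 1.799e+02  0.000e+00 -1.000e-01] F [ 0.7  0.2 -1.3] w 43.0 q7 -0.65
(603, -89, 118, -7.6) 4 rows: [[0.826,0.078,-0.009,0.003,0.002,0.314],[0.828,0.051,-0.009,0.003,0.002,0.314],[0.829,0.023,-0.009,0.003,0.002,0.314],[0.829,-0.004,-0.009,0.003,0.002,0.314]]
(603, -89, 14, -7.6) 3 rows: [[-0.0,-0.0,0.693,-0.0,-0.0,-0.0],[-0.0,-0.0,0.693,-0.0,-0.0,-0.0],[-0.0,-0.0,0.693,-0.0,-0.0,-0.0]]
```

apply_moves:
  series:
    - [[0.84,0.08,0,0,0,0.31],[0.84,0.05,0,0,0,0.31],[0.84,0.02,0,0,0,0.31],[0.84,0,0,0,0,0.31],[0,0,0,0,0,0]]

```text
clock: 27.68
eef_pos: [608.1, -89.1, 114.5]
tool_rot: [3.141, -0.002, -0.132]
force: [-0.6, 0.5, -1.1]
width: 42.7
```

apply_moves:
  series:
    - [[0,0,0.6,0,0,0],[0,0,0.8,0,0,0],[0,0,0.6,0,0,0],[0,0,0.13,0,0,0],[0,0,0,0,0,0]]

```text
clock: 28.3
eef_pos: [605.0, -88.9, 8.5]
tool_rot: [3.14, 0.001, -0.131]
force: [0.7, -0.3, 0.2]
width: 43.2
```

Run:
```python
from h import *
pose()
```

```text
t 28.3 tcp [605.  -88.9   8.5] rpy [ 1.799e+02  1.000e-01 -7.500e+00] F [ 0.7 -0.3  0.2] w 43.2 q7 -0.69
```

apply_moves:
  series:
    - [[0,0,0,0,0,0],[0,0,0,0,0,0],[0,0,-0.5,0,0,0],[0,0,-0.9,0,0,0],[0,0,-0.7,0,0,0]]
  claw: 0.45

```text
clock: 28.92
eef_pos: [606.1, -88.8, 115.5]
tool_rot: [3.14, -0.001, -0.131]
force: [0.9, -1.0, -0.6]
width: 62.2
```

Run:
```python
from h import *
pose(); plan([(416.5,-182,90,0),(416.5,-182,0.5,0)])
```

```text
t 28.93 tcp [606.1 -88.8 115.5] rpy [ 1.799e+02 -1.000e-01 -7.500e+00] F [ 0.9 -1.  -0.6] w 62.2 q7 -0.59
(416.5, -182, 90, 0) 5 rows: [[-0.704,0.468,0.102,0.003,-0.002,-0.25],[-0.716,0.45,0.102,0.003,-0.002,-0.25],[-0.727,0.431,0.102,0.003,-0.002,-0.25],[-0.738,0.412,0.102,0.003,-0.002,-0.25],[-0.749,0.393,0.102,0.003,-0.002,-0.25]]
(416.5, -182, 0.5, 0) 2 rows: [[-0.0,-0.0,0.895,0.0,-0.0,-0.0],[-0.0,-0.0,0.895,0.0,-0.0,-0.0]]
```

apply_moves:
  series:
    - [[-0.7,0.47,0,0,0,-0.25],[-0.72,0.45,0,0,0,-0.25],[-0.73,0.43,0.1,0,0,-0.25],[-0.74,0.41,0.2,0,0,-0.25],[-0.75,0.39,0.2,0,0,-0.25]]
  claw: 0.6

```text
clock: 29.55
eef_pos: [414.8, -182.8, 89.1]
tool_rot: [3.139, -0.001, 0.001]
force: [0.7, -0.7, -0.3]
width: 68.0
```

apply_moves:
  series:
    - [[0,0,0,0,0,0],[0,0,0,0,0,0],[0,0,0,0,0,0],[0,0,0,0,0,0],[0,0,0,0,0,0]]

```text
clock: 30.18
eef_pos: [415.9, -181.6, 88.5]
tool_rot: [3.14, 0.001, 0.001]
force: [-0.1, 0.3, -0.1]
width: 68.5
```

Run:
```python
from h import *
pose(); i=viewer.camera_info('wrist'); a=viewer.get_image('wrist'); cv2.imwrite('pics/w13.png',a)
print(np.round(proj(i,[(416.5,-182,16)])),[ (round(d['score'],2),np.round(np.array(d['location'])*[640,480]),np.round(onz(i,np.array(d['location'])*[640,480],16)[:2])) for d in viewer.find_in('wrist','collar1')])
plan([(416.5,-182,0.5,0)])
```

```text
t 30.18 tcp [ 415.9 -181.6   88.5] rpy [179.9   0.    0. ] F [-0.1  0.3 -0.1] w 68.5 q7 -0.47
[[325. 248.]] [(0.92, array([368., 373.]), array([ 445., -267.])), (0.8, array([632.,  88.]), array([578., -93.])), (0.65, array([327., 260.]), array([ 418., -189.])), (0.61, array([253., 375.]), array([ 370., -269.]))]
(416.5, -182, 0.5, 0) 2 rows: [[0.009,0.002,0.879,0.006,0.005,0.002],[0.009,0.002,0.879,0.006,0.005,0.002]]
```

View pics/w13.png

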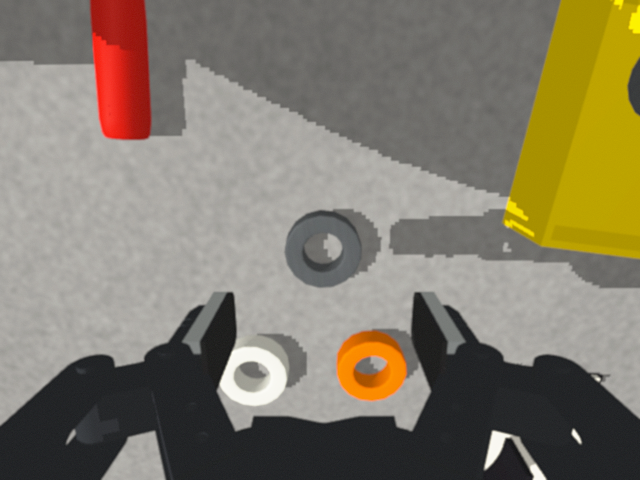

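The dark collar is centred at (323,246), where predicted, and the white and orange rings are clear of the jaws.

apply_moves:
  series:
    - [[0,0,0.5,0,0,0],[0,0,0.6,0,0,0],[0,0,0.5,0,0,0],[0,0,0.17,0,0,0],[0,0,0,0,0,0]]

```text
clock: 30.9
eef_pos: [415.4, -181.8, -0.2]
tool_rot: [3.14, 0.002, 0.001]
force: [-0.3, 1.0, 0.1]
width: 68.2
```

apply_moves:
  series:
    - [[0,0,0,0,0,0],[0,0,0,0,0,0],[0,0,0,0,0,0],[0,0,0,0,0,0],[0,0,0,0,0,0]]
  claw: -1

```text
clock: 31.52
eef_pos: [415.8, -182.3, 1.3]
tool_rot: [3.139, -0.001, 0.0]
force: [-2.0, 0.5, 7.7]
width: 43.5
```

apply_moves:
  series:
    - [[0,0,-0.2,0,0,0],[0,0,-0.7,0,0,0],[0,0,-0.9,0,0,0],[0,0,-0.6,0,0,0],[0,0,0,0,0,0]]

```text
clock: 32.15
eef_pos: [416.7, -182.6, 122.3]
tool_rot: [3.138, -0.003, -0.001]
force: [1.0, -0.6, -0.0]
width: 43.4
```

Run:
```python
from h import *
pose(); plan([(599.5,-144.5,118,-7.6),(599.5,-144.5,8,-7.6)])
```

```text
t 32.15 tcp [ 416.7 -182.6  122.3] rpy [ 1.798e+02 -2.000e-01 -1.000e-01] F [ 1.  -0.6 -0. ] w 43.4 q7 -0.4
(599.5, -144.5, 118, -7.6) 4 rows: [[0.914,-0.192,0.024,0.007,-0.008,0.314],[0.907,-0.222,0.023,0.007,-0.008,0.314],[0.899,-0.251,0.023,0.007,-0.008,0.314],[0.89,-0.281,0.022,0.007,-0.008,0.314]]
(599.5, -144.5, 8, -7.6) 3 rows: [[0.0,-0.0,0.733,-0.0,0.0,-0.0],[0.0,-0.0,0.733,-0.0,0.0,-0.0],[0.0,-0.0,0.733,-0.0,0.0,-0.0]]
```

apply_moves:
  series:
    - [[0.91,-0.19,0.02,0,0,0.31],[0.91,-0.22,0.02,0,0,0.31],[0.9,-0.25,0.02,0,0,0.31],[0.89,-0.28,0.02,0,0,0.31],[0,0,0,0,0,0]]

```text
clock: 32.78
eef_pos: [600.9, -141.4, 114.7]
tool_rot: [-3.141, -0.001, -0.128]
force: [-0.3, -0.1, -0.8]
width: 43.7
```

apply_moves:
  series:
    - [[0,0,0.6,0,0,0],[0,0,0.8,0,0,0],[0,0,0.6,0,0,0],[0,0,0.13,0,0,0],[0,0,0,0,0,0]]

```text
clock: 33.4
eef_pos: [597.5, -143.9, 9.1]
tool_rot: [3.14, 0.002, -0.13]
force: [-1.0, 0.8, 0.3]
width: 43.5
```

Run:
```python
from h import *
pose()
```

```text
t 33.4 tcp [ 597.5 -143.9    9.1] rpy [ 1.799e+02  1.000e-01 -7.400e+00] F [-1.   0.8  0.3] w 43.5 q7 -0.61
```

Release, rise, and move back towards the robot so the arm is out of the top view.

apply_moves:
  series:
    - [[0,0,0,0,0,0],[0,0,0,0,0,0],[0,0,-0.5,0,0,0],[0,0,-0.9,0,0,0],[0,0,-0.9,0,0,0]]
  claw: 0.45

```text
clock: 34.02
eef_pos: [598.3, -143.6, 126.1]
tool_rot: [3.14, 0.0, -0.13]
force: [1.3, -0.4, 0.3]
width: 62.0
```

apply_moves:
  series:
    - [[0,0,-0.9,0,0,0],[0,0,-0.9,0,0,0],[-0.6,0.7,-0.3,0,0,0],[-0.6,0.7,0,0,0,0],[-0.6,0.7,0,0,0,0]]

```text
clock: 34.65
eef_pos: [494.6, -237.0, 230.6]
tool_rot: [3.139, -0.001, -0.129]
force: [0.3, -1.3, -0.6]
width: 62.1
```

apply_moves:
  series:
    - [[-0.5,0.7,0,0,0,0],[-0.5,0.7,0,0,0,0],[0,0.7,0,0,0,0],[0,0.3,0,0,0,0],[0,0,0,0,0,0]]

```text
clock: 35.28
eef_pos: [430.6, -348.7, 229.9]
tool_rot: [3.14, 0.0, -0.131]
force: [0.4, 0.9, -0.0]
width: 61.8
```

Run:
```python
from h import *
pose(); a=viewer.get_image('top'); b=viewer.get_image('scene')
cv2.imwrite('pics/end.png',np.vstack([cv2.resize(a[100:320,60:600],(736,300)),cv2.resize(b[150:350,130:620],(735,300))[:,:736] if 0 else cv2.resize(b[150:350,130:620],(736,300))]))
```

```text
t 35.27 tcp [ 430.6 -348.7  229.9] rpy [179.9   0.   -7.5] F [ 0.4  0.9 -0. ] w 61.8 q7 -0.0
```

View pics/end.png

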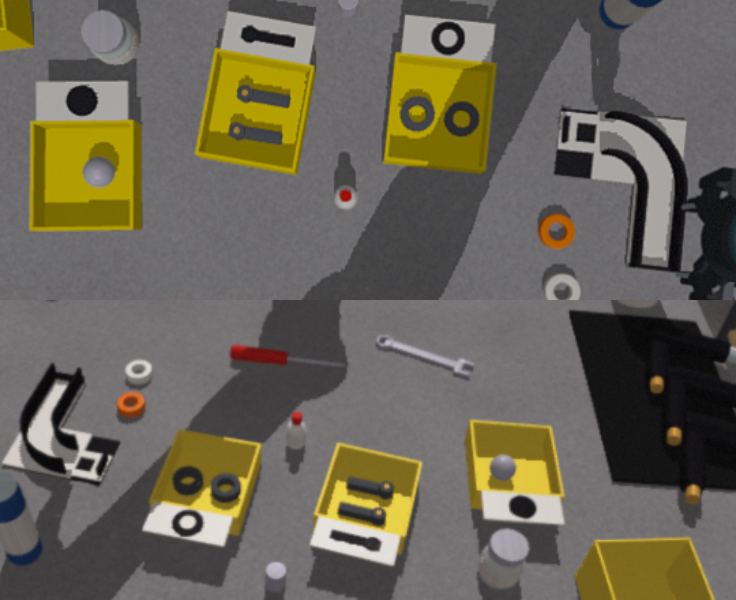

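Both collars, both levers and the ball show in their own bins in both views, the ball hasn't moved since its first check, and the oil bottle is upright. Handing in.

Run:
```python
from cell import ctrl
print(ctrl.finish_job())
```

```text
the job is handed in; nothing more can be done
None
```

All five parts are sorted into the bins whose plates show them, and I handed the job in at about 35 s of the 144 s allowed. I pushed the ball with shut fingers round the bend into its seat, and only then lifted it out.

- **Final pictures:** the top and scene views show two levers, two collars and the ball each in the right bin. The oil bottle is upright, and the orange and white rings were left alone. The ball had stayed in the same place in its bin since it was dropped there. The gripper was clear of everything, with no force on it.
- **Forces:** the highest wrist force I read was about 8 N.
- **Small disagreements:**
    - The gripper showed about 2–3 mm less than the true width on every part, but every part stayed in the grip.
    - My fit of the track's position was off by up to about 4 mm at some points.
    - Two-view heights were rough: the ball in its seat came out near 32 mm instead of 22, and one collar came out below the bench. For grasp heights I used the stated sizes and touch instead.

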